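# Free-run check of a finishing turntable

## Task

The finishing turntable has a new bearing: check that it runs freely. Take it by the orange handle and set it turning, either way, at about one turn in five seconds, let go and, as it coasts, follow the handle for a good eight seconds with your open fingers around it, touching nothing and keeping it within two centimetres of the middle between the finger pads; then close on the handle, bring the turntable to a stand, let go and lift the hand well clear. Do not touch or shift the round board lying on it, and leave the other things on the bench alone.

Things in the scene. Friction and masses are not known exactly. Their poses are not given: they have to be found in the camera images.
- turntable: Fixed grey square base (260 mm) of the finishing turntable. Origin on the bench under the turning axis, z up. On it, on a bearing ring, the round plywood platter, 350 mm across, 18 mm thick, top face 64 mm above the bench. A 60 x 22 mm strip of blue tape lies radially on the rim exactly across from the handle. Four yellow points 14 mm high on the platter's middle carry the board.
- platter (a joint): Platter angle about the vertical axis, rad, counter-clockwise from above positive, no stops (start -3.1 to 3.1); at 0 the handle lies on the base's +x side. Inertia with handle and board nominally 0.019 kg m2, really 0.75 to 1.9 times that. Let go, it coasts: drag 0.0020 N m s/rad plus bearing friction 0.0003 N m, so at 1 rad/s it loses about 0.12 rad/s each second.
- platter_center (a point): The point where the turning axis meets the platter's top face, 64 mm above the bench.
- handle_grip (a point): Where to grip the orange handle: on its axis, 134 mm above the bench, 120 mm from the turning axis. The handle is an upright round grip, 28 mm in diameter, from 6 to 92 mm above the platter's top face; it revolves freely on its own pin, so fingers closed on it need not turn with the platter. To follow, keep the TCP within 20 mm (better 10) of this point, open fingers either side of the handle.
- board: Loose round lacquered wooden board, 140 mm across, 16 mm thick, about 0.18 kg, lying centred on the painter's points. Origin: centre of its underside, 78 mm above the bench; its top, 94 mm above the bench, is lower than the fingertips when the TCP is at the grip point.
- lacquer_can: Loose round lacquer can, 84 mm across, 110 mm high, standing beside the turntable. Origin: centre of its underside.
- old_bearing: Loose dark steel ring, the old bearing, 130 mm outside, 90 mm inside, 14 mm high. Origin: centre of its underside.
- tape_roll: Loose roll of blue masking tape lying flat, 100 mm across, 25 mm high. Origin: centre of its underside.
- sanding_block: Loose cork sanding block, 110 x 60 x 30 mm (x, y, z). Origin: centre of its underside.
- grease_jar: Loose jar with a red lid, 64 mm across, 65 mm high. Origin: centre of its underside.
- screwdriver: Loose screwdriver lying along its x axis, handle to -x. Origin: underside near its middle.

How it is judged:
By the outcome, as a careful person would: the job done as asked, in the order asked, and still so for the second after the job is handed in, with the robot touching nothing.
It also fails if it takes over 62 s, if anything falls off the work surface, if the arm or the gripper's body presses on something with over 40 N, if the wrist force passes 120 N, or if a joint passes its speed limit or range.

## Robot

A 6-joint arm with a two-finger parallel gripper is mounted at the origin on the work surface. World frame = base frame: x ahead of the robot, y to its left, z up, the work surface at z = 0. Lengths are in m, angles in rad, forces in N, time in s.
With the tool pointing down it reaches from about 0.3 to 0.85 m from the base axis. Payload 5.4 kg.
Tool frame: the origin (TCP) lies between the finger pads, 19 mm behind the fingertips; this is the grasp point; z points along the fingers, y is the line along which they close (so a half turn about z gives the same grasp; the last joint's range is limited). The gripper opens to 85 mm and grips with 20 to 120 N. Pads are 22 mm wide; open, the fingers measure 114 mm over their backs; the gripper's body (76 mm by 85 mm) begins 54 mm behind the grasp point. The pads swing forward as they close: fully open they stand 13 mm farther back than shut.
Start: joints at [1.001, 0.158, 1.597, -0, 1.386, -0.21], TCP at [0.202, 0.538, 0.25] pointing down, gripper open.
Joint ranges: [-2.91, 2.91], [-0.94, 2.29], [0.18, 2.7], [-1.29, 4.43], [0.17, 2.64], [-3, 3]. Speed limits (rad/s): [2.57, 2.57, 3.14, 3.14, 3.14, 3.14].

## Interface

Orientations are given as a 3x3 rotation matrix whose columns are the frame's x, y, z axes.
In Python, from plant import arm gives the robot as it stands.
- The arm moves only by the tool play_rows, never from a script. Its argument "steps" is a list that holds one entry, the list of rows, each a list of 7 numbers: the shift along the world's x, y, z each as a share of 1 m, from -1 to 1, then the turn, a rotation vector about the world's x, y, z each as a share of 90 degrees, from -1 to 1, then the finger opening in mm, from 0 to 85.4. A call has 1 to 8 rows; each row shifts and turns the commanded pose from where the row before left it; what a row does not reach is not made up. A row lasts 1/12 s, in which the tool goes at most 41.7 mm and 7.16 degrees, less where a joint would pass 70% of its speed; a pose out of reach is approached as far as the arm can. A call with a number of a shift or a turn outside -1 to 1 is refused whole. A call with a gripper value outside its range is refused whole. The fingers move at their own pace and stop on an object; the grip force is fixed at half the most. Time passes only in rows, so rows that do not move let the fingers close. It gives the time, the measured TCP pose, the force, the opening and the grip force at its end, in the units of the state.
- arm.read_state(): the state, without advancing time (a new reading comes with each control period).
- arm.read_camera(name): name is "scene" or "top" or "wrist"; returns (picture, depth): 384x512x3 uint8, red, green, blue; 384x512 float32, m along the optical axis (not along the pixel's ray), 0 where there is no reading.
- arm.camera_params(name): a dict with "camera_matrix" (3x3 intrinsics, pixels), "k1" (the pictures are not rectified: a ray, as slopes to the right and down, at radius r is drawn at 1 + k1 r^2 times it, then the intrinsics apply), "R" (3x3) and "t" (3): a world point X has camera coordinates R X + t; the wrist camera has in their place "hand_eye" (4x4, takes a point from camera to tool coordinates, whose origin is the TCP and whose axes are the flange's). Camera axes: x right, y down, z forward; pixel columns grow to the right and rows downward; lengths in m; the calibration is good to about 2 mm. A picture is of the moment at which its call begins: read the wrist's pose just before it. camera_params takes no time and is no camera call.
- arm.hand_in(): hands the job in; it is judged then, once.
The state is a dict: "time": time; "q": joint angles; "qd": joint speeds; "effort": joint torques, N m; "position": TCP position; "eef_rot": TCP orientation; "wrist_force": force on the tool from outside, world axes, zero at the start; "wrist_torque": the same for the moment, N m; "grip_width": finger opening in m; "grasp_force": force on a finger pad.
Only numpy, scipy, OpenCV 4.12 (cv2) and the standard library are available. Lean on these libraries where they do the work, as an engineer would, in place of code of your own. Each camera call takes 0.05 s, during which the arm holds its last target. There are 200 camera calls.

## Working session

There is one attempt and no reset: what is moved stays moved. The work goes in short steps, Python scripts to look and compute and a tool call to move; the robot and the scene stay as the last step left them, time stands still between calls to the robot, and variables do not carry over. Pictures are saved under pics/ and viewed, at most 10 in all, crops included, and the job is handed in when it is done.

Besides the shell and the picture viewer there is one more tool, called after "Request:" as a command line: name --argument value ..., lists and objects as JSON in quotes. play_rows: Moves the arm, as the interface text tells. Shift numbers are shares of 1 m and turn numbers shares of 90 degrees, none past 1 either way. Its arguments: {"type":"object","properties":{"steps":{"type":"array"}},"required":["steps"]}

```bash
ls; mkdir -p pics; python3 - <<'E'
from plant import arm
import cv2,numpy as np
s=arm.read_state();print({k:np.round(v,3).tolist() for k,v in s.items()})
for n in ["scene","top"]:
    p,d=arm.read_camera(n);np.savez(f"pics/{n}0.npz",p=p,d=d);cv2.imwrite(f"pics/{n}0.png",p[:,:,::-1])
    c=arm.camera_params(n);print(n,{k:np.round(v,4).tolist() for k,v in c.items()})
a=cv2.imread("pics/top0.png");b=cv2.imread("pics/scene0.png")
cv2.imwrite("pics/both.png",cv2.resize(np.vstack([a,b]),(400,600)))
print({k:np.round(v,4).tolist() for k,v in arm.camera_params("wrist").items()})
E
```

```text
pics
{'time': 0.0, 'q': [1.001, 0.159, 1.598, -0.0, 1.386, -0.21], 'qd': [0.001, -0.001, -0.0, 0.0, -0.001, 0.0], 'effort': [0.001, -39.6, -33.143, -0.0, 0.008, 0.0], 'position': [0.202, 0.538, 0.249], 'eef_rot': [[-0.936, 0.352, -0.001], [0.352, 0.936, -0.002], [0.0, -0.002, -1.0]], 'wrist_force': [0.248, 0.201, -0.072], 'wrist_torque': [0.028, 0.03, -0.01], 'grasp_force': 0.0, 'grip_width': 0.085}
scene {'camera_matrix': [[382.0825, 0.0, 258.1026], [0.0, 382.0825, 193.6099], [0.0, 0.0, 1.0]], 'k1': -0.0775, 'R': [[0.855, 0.5181, -0.0213], [0.2878, -0.5083, -0.8117], [-0.4314, 0.6879, -0.5837]], 't': [-0.4617, -0.0649, 1.4594]}
top {'camera_matrix': [[353.6687, 0.0, 251.1276], [0.0, 353.6687, 188.0142], [0.0, 0.0, 1.0]], 'k1': 0.0334, 'R': [[0.0062, -1.0, -0.0005], [-0.9974, -0.0061, -0.0719], [0.0719, 0.0009, -0.9974]], 't': [-0.0226, 0.5471, 1.0117]}
{'camera_matrix': [[330.68, 0.0, 258.1722], [0.0, 330.68, 195.7007], [0.0, 0.0, 1.0]], 'k1': 0.0146, 'hand_eye': [[0.0002, -0.9544, -0.2985, 0.0761], [1.0, 0.0, 0.0005, -0.0001], [-0.0004, -0.2985, 0.9544, -0.123], [0.0, 0.0, 0.0, 1.0]]}
```

View pics/top0.png

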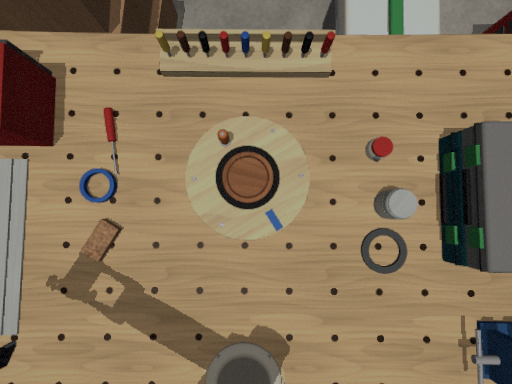

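View pics/scene0.png

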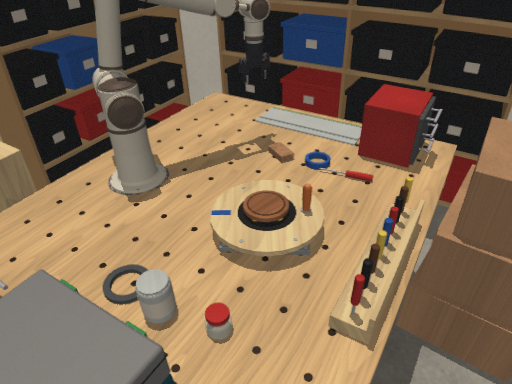

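The top view shows the platter centred near (248,177), the orange handle at (224,136) and the tape at (274,219). In the scene view the handle is at (307,197). The bench around the turntable is free.

```bash
cat > h.py <<'E'
import numpy as np,cv2
from plant import arm
def rays(n,uv,s=None):
    """world origin and directions of pixels (depth-1 along the optical axis)"""
    c=arm.camera_params(n);K=c["camera_matrix"]
    dist=np.array([c["k1"],0,0,0,0.])
    xy=cv2.undistortPoints(np.float64(uv).reshape(-1,1,2),np.array(K),dist).reshape(-1,2)
    d=np.c_[xy,np.ones(len(xy))]
    if n=="wrist":
        H=np.array(c["hand_eye"]);R=np.array(s["eef_rot"]);return np.array(s["position"])+R@H[:3,3],d@(R@H[:3,:3]).T
    R=np.array(c["R"]);return -R.T@np.array(c["t"]),d@R
def plane(n,uv,z,s=None):
    o,d=rays(n,uv,s);return o+d*((z-o[2])/d[:,2])[:,None]
def meet(r1,r2):
    (o1,d1),(o2,d2)=r1,r2;a=np.linalg.lstsq(np.c_[d1[0],-d2[0]],o2-o1,rcond=None)[0]
    p,q=o1+a[0]*d1[0],o2+a[1]*d2[0];return (p+q)/2,np.linalg.norm(p-q)
def blob(p,lo,hi,box=None):
    m=cv2.inRange(cv2.cvtColor(p,cv2.COLOR_RGB2HSV),lo,hi)
    if box:
        k=np.zeros_like(m);k[box[1]:box[3],box[0]:box[2]]=255;m&=k
    n,l,st,c=cv2.connectedComponentsWithStats(m);i=1+np.argmax(st[1:,4]);return (l==i),st[i],c[i]
def fitcircle(P):
    A=np.c_[2*P[:,:2],np.ones(len(P))];x=np.linalg.lstsq(A,(P[:,:2]**2).sum(1),rcond=None)[0]
    return x[:2],np.sqrt(x[2]+x[0]**2+x[1]**2)
E
python3 - <<'E'
from h import *
T=np.load("pics/top0.npz")["p"];S=np.load("pics/scene0.npz")["p"]
hsv=lambda p,u,v:cv2.cvtColor(p,cv2.COLOR_RGB2HSV)[v-1:v+2,u-1:u+2].reshape(-1,3).mean(0).round()
print("handle",hsv(T,224,136),hsv(S,307,197),"board",hsv(T,248,177),hsv(S,268,205),"tape",hsv(T,274,219),hsv(S,221,212),"ply",hsv(T,200,190),"bench",hsv(T,150,250),"black",hsv(T,219,185))
LO,HI=(3,110,60),(16,255,255)
for n,p,box in(("top",T,(212,124,236,150)),("scene",S,(298,175,318,222))):
    m,st,c=blob(p,LO,HI,box);print(n,"handle",st,c)
    if n=="scene":
        r=st[1];row=[np.nonzero(m[y])[0].mean() for y in range(r,r+st[3])];print(np.round(row,1))
for n,p,box in(("top",T,(250,200,300,240)),("scene",S,(205,200,240,225))):
    m,st,c=blob(p,(100,120,60),(125,255,255),box);print("tape",st,c,plane(n,[c],.064)[0])
for n,p,box in(("top",T,(205,135,290,220)),("scene",S,(225,170,298,240))):
    m,st,c=blob(p,(0,90,40),(16,255,255),box);print("board",st,c,plane(n,[c],.094)[0])
    cs,_=cv2.findContours(m.astype(np.uint8),cv2.RETR_EXTERNAL,cv2.CHAIN_APPROX_NONE);print(fitcircle(plane(n,cs[0].reshape(-1,2),.094)))
E
```

```text
handle [ 11. 159. 145.] [ 11. 187. 126.] board [ 12. 141. 119.] [ 12. 143. 132.] tape [108. 158. 145.] [109. 180. 152.] ply [ 25.  64. 172.] bench [ 17.  98. 159.] black [74. 18. 28.]
top handle [218 130  11  14 109] [223.37614679 136.7706422 ]
scene handle [298 180  15  31 253] [306.30434783 195.48616601]
[302.  304.  301.  307.  306.8 307.  307.  307.  307.5 307.5 307.5 307.5
 307.5 307.  306.5 306.5 306.  306.  306.  306.  306.5 306.  306.  306.
 305.5 305.5 305.5 306.  306.  306.  306. ]
tape [266 210  16  20 137] [273.78832117 219.62043796] [ 0.45663213 -0.08263918  0.064     ]
tape [212 211  18   4  68] [220.23529412 212.41176471] [ 0.45720135 -0.08414052  0.064     ]
board [ 222  151   52   52 2136] [247.30617978 176.7088015 ] [ 0.57258366 -0.00876839  0.094     ]
(array([ 0.57294268, -0.00877393]), np.float64(0.0696449513396477))
board [ 242  190   48   33 1199] [265.57881568 205.83486239] [ 0.58094442 -0.02064565  0.094     ]
(array([ 0.57884302, -0.01717315]), np.float64(0.07352213832593084))
```

```bash
python3 - <<'E'
from h import *
T=np.load("pics/top0.npz")["p"];S=np.load("pics/scene0.npz")["p"]
for n,p,box,kb in(("top",T,(180,110,316,245),(210,140,285,215)),("scene",S,(205,175,330,265),(235,185,298,235))):
    m,st,c=blob(p,(18,30,120),(32,82,255),box)
    cs,_=cv2.findContours(m.astype(np.uint8),cv2.RETR_EXTERNAL,cv2.CHAIN_APPROX_NONE);h=max(cs,key=len).reshape(-1,2)
    P=plane(n,h,.064);c0,r=fitcircle(P)
    for _ in range(5):
        e=abs(np.hypot(*(P[:,:2]-c0).T)-r);P=P[e<max(.002,1.5*np.median(e))];c0,r=fitcircle(P)
    print(n,"platter",st,c0,r,len(P))
    m=cv2.inRange(cv2.cvtColor(p,cv2.COLOR_RGB2HSV),(0,0,0),(180,255,60));k=np.zeros_like(m);k[kb[1]:kb[3],kb[0]:kb[2]]=255;m&=k
    h=cv2.convexHull(cv2.findNonZero(m)).reshape(-1,2);print("black",fitcircle(plane(n,h,.064)))
print(meet(rays("top",[[223.5,136]]),rays("scene",[[307,184]])),plane("top",[[223.5,136]],.156),plane("scene",[[307,183.5]],.156))
print("cam",rays("top",[[0,0]])[0])
E
```

```text
top platter [ 185  116  125  124 8357] [ 0.5750769  -0.00793837] 0.1722662937687458 310
black (array([ 0.57533352, -0.00779867]), np.float64(0.08773272488638527))
scene platter [286 185   4   3   5] [0.57101482 0.14341732] 0.006427228434162393 8
black (array([ 0.57619012, -0.00859684]), np.float64(0.08748783794945125))
(array([0.67332523, 0.05405369, 0.15838608]), np.float64(0.00828452608166139)) [[0.67023087 0.05202098 0.156     ]] [[0.67369907 0.06305951 0.156     ]]
cam [ 0.4731432  -0.02019927  1.04841122]
```

Request:
play_rows --steps '[[[0.028, -0.0285, 0, 0, 0, 0, 85], [0.028, -0.0285, 0, 0, 0, 0, 85], [0.028, -0.0285, 0, 0, 0, 0, 85], [0.028, -0.0285, 0, 0, 0, 0, 85], [0.028, -0.0285, 0, 0, 0, 0, 85], [0.028, -0.0285, 0, 0, 0, 0, 85], [0.028, -0.0285, 0, 0, 0, 0, 85], [0.028, -0.0285, 0, 0, 0, 0, 85]]]'

```text
time: 0.77
position: [0.4272, 0.3084, 0.2497]
eef_rot: [[-0.936, 0.352, -0.001], [0.352, 0.936, -0.0], [0.0, -0.0, -1.0]]
wrist_force: [0.9, -0.3, 0.0]
grip_width: 0.085
grasp_force: 0.0
```

Request:
play_rows --steps '[[[0.028, -0.0285, 0, 0, 0, 0, 85], [0.028, -0.0285, 0, 0, 0, 0, 85], [0.028, -0.0285, 0, 0, 0, 0, 85], [0.028, -0.0285, 0, 0, 0, 0, 85], [0.028, -0.0285, 0, 0, 0, 0, 85], [0.028, -0.0285, 0, 0, 0, 0, 85], [0.028, -0.0285, 0, 0, 0, 0, 85], [0.028, -0.0285, 0, 0, 0, 0, 85]]]'

```text
time: 1.43
position: [0.6513, 0.0805, 0.2493]
eef_rot: [[-0.936, 0.352, -0.001], [0.352, 0.936, 0.0], [0.001, -0.0, -1.0]]
wrist_force: [-0.0, 0.3, 0.6]
grip_width: 0.0845
grasp_force: 0.0
```

```bash
python3 - <<'E'
from h import *
s=arm.read_state();print(s["time"],s["position"],s["q"],np.round(s["qd"],3))
p,d=arm.read_camera("wrist");s2=arm.read_state();print(s2["position"])
import pickle;pickle.dump((s,p),open("pics/w1.pkl","wb"));cv2.imwrite("pics/w1.png",p[:,:,::-1])
E
```

```text
1.4333 [0.65126945 0.08047885 0.24931144] [-6.08284529e-02  3.67737133e-01  1.34746263e+00  7.50374988e-05
  1.42746401e+00 -1.27154776e+00] [-0.512  0.728 -0.92   0.004  0.182 -0.51 ]
[0.65515726 0.07414339 0.24835916]
```

View pics/w1.png

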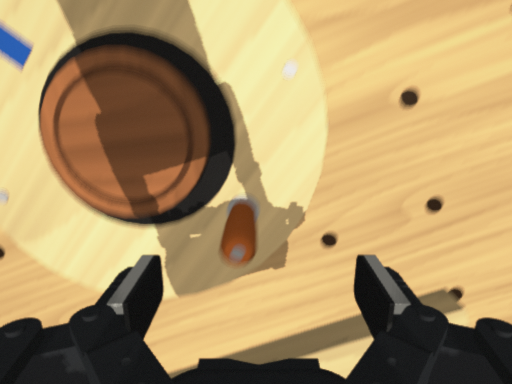

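The wrist view shows the handle (top cap at about (237,253), foot at (240,205)), the board ringed in black at (135,128), and both fingers clear. The frame is blurred because the arm was still moving, so I'll repeat it at rest.

```bash
cat >> h.py <<'E'
import pickle
def look(name):
    arm_s=arm.read_state();p,_=arm.read_camera("wrist");pickle.dump((arm_s,p),open(f"pics/{name}.pkl","wb"));return arm_s,p
def black(p,s):
    m=cv2.inRange(p,(0,0,0),(45,45,45));m[255:]=0
    n,l,st,c=cv2.connectedComponentsWithStats(m);i=1+np.argmax(st[1:,4])
    h=cv2.convexHull(cv2.findNonZero((l==i).astype(np.uint8))).reshape(-1,2)
    h=h[(h[:,0]>2)&(h[:,1]>2)&(h[:,0]<509)]
    return fitcircle(plane("wrist",h,.064,s))
E
python3 - <<'E'
from h import *
for _ in range(4): arm.read_camera("wrist")
s,p=look("w2");print(s["time"],s["position"],np.abs(s["qd"]).max())
print(black(p,s))
m,st,c=blob(p,(3,150,60),(14,255,255),(195,180,300,300));print(st,c)
cv2.imwrite("pics/w2.png",cv2.resize(p[170:300,150:400,::-1],None,fx=3,fy=3))
m,st,c=blob(p,(100,120,60),(125,255,255),(0,0,120,120));print("tape",st,c,plane("wrist",[c],.064,s))
E
```

```text
1.6833 [0.65004052 0.0823098  0.24925614] 0.027504125831627146
(array([ 0.57476678, -0.00736598]), np.float64(0.08853607543541792))
[ 220  201   37   63 1630] [239.89754601 232.0392638 ]
tape [  0  23  32  43 778] [13.18894602 45.31233933] [[ 0.47076033 -0.07198903  0.064     ]]
```

View pics/w2.png

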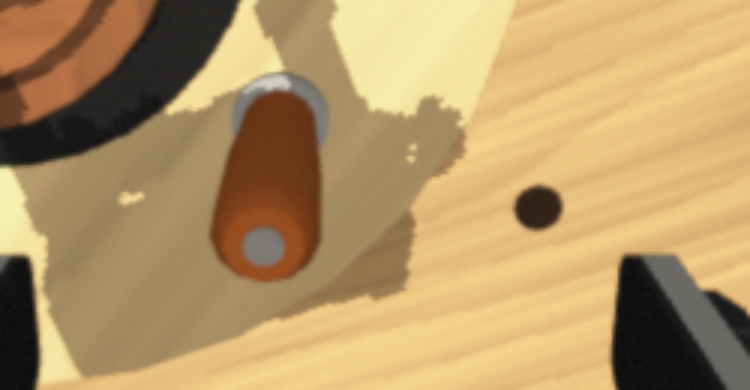

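The crop shows the handle's pin cap at (263,246), which is picture pixel (237.7,252). The washer at its foot is at about (280,117), or pixel (243.3,209).

```bash
python3 - <<'E'
from h import *
s,p=pickle.load(open("pics/w2.pkl","rb"))
C=np.array([.5751,-.0078])
for z in(.154,.156,.158):
    P=plane("wrist",[[237.7,252]],z,s)[0];v=P[:2]-C;print(P,np.hypot(*v),np.degrees(np.arctan2(v[1],v[0])))
P=plane("wrist",[[243.3,209]],.066,s)[0];v=P[:2]-C;print(P,np.hypot(*v),np.degrees(np.arctan2(v[1],v[0])))
w=rays("wrist",[[237.7,252]],s)
print(meet(w,rays("scene",[[306.8,182.5]])),meet(w,rays("top",[[223,136]])))
v=C-np.array([.4568,-.0832]);print(np.degrees(np.arctan2(v[1],v[0])),np.hypot(*v))
E
```

```text
[0.67756795 0.05595947 0.154     ] 0.12068533890496025 31.891449915777578
[0.67666498 0.05644468 0.156     ] 0.12017830486652588 32.31529917018157
[0.67576201 0.05692989 0.158     ] 0.11967790297675987 32.742716408685155
[0.675846  0.0569943 0.066    ] 0.1197833782283635 32.746901271671234
(array([0.67431244, 0.05827255, 0.16240637]), np.float64(0.0011685782203260892)) (array([0.67271018, 0.05514944, 0.15791887]), np.float64(0.00689871106575435))
32.5119142310515 0.14028560154199715
```

Request:
play_rows --steps '[[[0.0132, -0.0128, 0, 0, 0, 0, 85], [0.0132, -0.0128, 0, 0, 0, 0, 85], [0, 0, -0.03, 0, 0, 0, 85], [0, 0, -0.03, 0, 0, 0, 85], [0, 0, -0.03, 0, 0, 0, 85], [0, 0, -0.025, 0, 0, 0, 85], [0, 0, 0, 0, 0, 0, 85], [0, 0, 0, 0, 0, 0, 85]]]'

```text
time: 2.4
position: [0.6752, 0.0579, 0.134]
eef_rot: [[-0.937, 0.351, -0.003], [0.351, 0.937, 0.0], [0.003, -0.001, -1.0]]
wrist_force: [-0.1, 0.1, -0.0]
grip_width: 0.0851
grasp_force: 0.0
```

```bash
python3 - <<'E'
from h import *
s,p=look("w3");print(s["time"],s["position"],s["wrist_force"],s["q"])
cv2.imwrite("pics/w3.png",p[:,:,::-1])
m,st,c=blob(p,(3,150,60),(14,255,255),(170,200,360,384));print(st,c)
E
```

```text
2.4 [0.67524346 0.05789978 0.13396299] [-0.08260766  0.10860465 -0.04783   ] [-9.23662777e-02  5.20510109e-01  1.37740178e+00  1.25235385e-04
  1.24719550e+00 -1.30496527e+00]
[ 220  210   71  130 6228] [255.65157354 275.18192036]
```

View pics/w3.png

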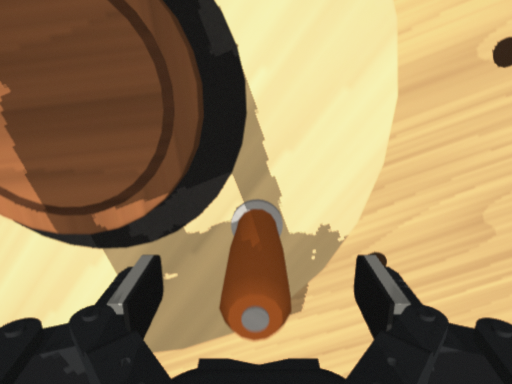

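The handle stands midway between the open fingers: cap at (255,320), fingers at columns 150 and 365.

Request:
play_rows --steps '[[[0, 0, 0, 0, 0, 0, 10], [0, 0, 0, 0, 0, 0, 10], [0, 0, 0, 0, 0, 0, 10], [0, 0, 0, 0, 0, 0, 10], [0, 0, 0, 0, 0, 0, 10], [0, 0, 0, 0, 0, 0, 10], [0, 0, 0, 0, 0, 0, 10], [0, 0, 0, 0, 0, 0, 10]]]'

```text
time: 3.12
position: [0.6771, 0.056, 0.1362]
eef_rot: [[-0.936, 0.352, 0.001], [0.352, 0.936, -0.001], [-0.001, -0.001, -1.0]]
wrist_force: [-3.6, -1.8, 6.4]
grip_width: 0.0268
grasp_force: 58.8
```

```bash
cat >> h.py <<'E'
C=np.array([.5751,-.0078]);R=.12
def rows(cmd,th,grip):
    """rounded rows that take the commanded xy along handle angles th"""
    out=[]
    for t in th:
        g=np.round(C+R*np.array([np.cos(t),np.sin(t)])-cmd,4);cmd=cmd+g;out.append([float(g[0]),float(g[1]),0,0,0,0,grip])
    print(out,"cmd",cmd.round(4).tolist());return cmd
E
python3 - <<'E'
from h import *
s=arm.read_state();v=s["position"][:2]-C
print(s["time"],s["position"],s["wrist_force"],s["grip_width"],s["grasp_force"],np.hypot(*v),np.degrees(np.arctan2(v[1],v[0])))
w=np.r_[np.linspace(0,1,13)[1:]*.1058,[.1058]*12];th=np.radians(32.4)+np.cumsum(w)
print(th.round(3))
c=np.array([.6764,.0564])
for i in(0,8,16): c=rows(c,th[i:i+8],10)
E
```

```text
3.1167 [0.67712104 0.05599208 0.1361656 ] [-3.61866407 -1.78824161  6.36260449] 0.026762868406732976 58.80123853683472 0.12032340879635788 32.01706579746982
[0.574 0.592 0.618 0.654 0.698 0.751 0.812 0.883 0.962 1.05  1.147 1.253
 1.359 1.465 1.571 1.676 1.782 1.888 1.994 2.1   2.205 2.311 2.417 2.523]
[[-0.0006, 0.001, 0, 0, 0, 0, 10], [-0.0011, 0.0018, 0, 0, 0, 0, 10], [-0.0018, 0.0026, 0, 0, 0, 0, 10], [-0.0025, 0.0034, 0, 0, 0, 0, 10], [-0.0033, 0.0041, 0, 0, 0, 0, 10], [-0.0042, 0.0048, 0, 0, 0, 0, 10], [-0.0053, 0.0052, 0, 0, 0, 0, 10], [-0.0063, 0.0056, 0, 0, 0, 0, 10]] cmd [0.6513, 0.0849]
[[-0.0076, 0.0058, 0, 0, 0, 0, 10], [-0.0089, 0.0056, 0, 0, 0, 0, 10], [-0.0104, 0.0053, 0, 0, 0, 0, 10], [-0.0118, 0.0046, 0, 0, 0, 0, 10], [-0.0123, 0.0033, 0, 0, 0, 0, 10], [-0.0125, 0.002, 0, 0, 0, 0, 10], [-0.0127, 0.0007, 0, 0, 0, 0, 10], [-0.0126, -0.0007, 0, 0, 0, 0, 10]] cmd [0.5625, 0.1115]
[[-0.0126, -0.002, 0, 0, 0, 0, 10], [-0.0122, -0.0033, 0, 0, 0, 0, 10], [-0.0119, -0.0046, 0, 0, 0, 0, 10], [-0.0112, -0.0058, 0, 0, 0, 0, 10], [-0.0106, -0.007, 0, 0, 0, 0, 10], [-0.0098, -0.008, 0, 0, 0, 0, 10], [-0.009, -0.0091, 0, 0, 0, 0, 10], [-0.0078, -0.0099, 0, 0, 0, 0, 10]] cmd [0.4774, 0.0618]
```

Request:
play_rows --steps '[[[-0.0006, 0.001, 0, 0, 0, 0, 10], [-0.0011, 0.0018, 0, 0, 0, 0, 10], [-0.0018, 0.0026, 0, 0, 0, 0, 10], [-0.0025, 0.0034, 0, 0, 0, 0, 10], [-0.0033, 0.0041, 0, 0, 0, 0, 10], [-0.0042, 0.0048, 0, 0, 0, 0, 10], [-0.0053, 0.0052, 0, 0, 0, 0, 10], [-0.0063, 0.0056, 0, 0, 0, 0, 10]]]'

```text
time: 3.78
position: [0.6522, 0.0845, 0.1362]
eef_rot: [[-0.936, 0.352, 0.002], [0.352, 0.936, -0.001], [-0.002, -0.001, -1.0]]
wrist_force: [-1.9, -2.1, 6.3]
grip_width: 0.0269
grasp_force: 58.8
```

Request:
play_rows --steps '[[[-0.0076, 0.0058, 0, 0, 0, 0, 10], [-0.0089, 0.0056, 0, 0, 0, 0, 10], [-0.0104, 0.0053, 0, 0, 0, 0, 10], [-0.0118, 0.0046, 0, 0, 0, 0, 10], [-0.0123, 0.0033, 0, 0, 0, 0, 10], [-0.0125, 0.002, 0, 0, 0, 0, 10], [-0.0127, 0.0007, 0, 0, 0, 0, 10], [-0.0126, -0.0007, 0, 0, 0, 0, 10]]]'

```text
time: 4.45
position: [0.5633, 0.1115, 0.1362]
eef_rot: [[-0.936, 0.352, 0.003], [0.352, 0.936, -0.001], [-0.003, 0.0, -1.0]]
wrist_force: [0.7, -1.5, 6.6]
grip_width: 0.0269
grasp_force: 58.9
```

```bash
python3 - <<'E'
from h import *
s=arm.read_state();v=s["position"][:2]-C
print(s["time"],s["position"],s["wrist_force"],s["grasp_force"],np.hypot(*v),np.arctan2(v[1],v[0]),s["qd"].round(3))
E
```

```text
4.45 [0.56328429 0.11152393 0.13615699] [ 0.70183329 -1.48028693  6.5572045 ] 58.905542492866516 0.11990751543268405 1.6694966709310448 [-0.025 -0.36   0.442 -0.01  -0.086 -0.022]
```

Request:
play_rows --steps '[[[-0.0126, -0.002, 0, 0, 0, 0, 10], [-0.0122, -0.0033, 0, 0, 0, 0, 10], [-0.0119, -0.0046, 0, 0, 0, 0, 10], [-0.0112, -0.0058, 0, 0, 0, 0, 85], [-0.0106, -0.007, 0, 0, 0, 0, 85], [-0.0098, -0.008, 0, 0, 0, 0, 85], [-0.009, -0.0091, 0, 0, 0, 0, 85], [-0.0078, -0.0099, 0, 0, 0, 0, 85]]]'

```text
time: 5.12
position: [0.4771, 0.0619, 0.1348]
eef_rot: [[-0.936, 0.352, -0.0], [0.352, 0.936, 0.0], [0.0, 0.0, -1.0]]
wrist_force: [-0.2, -0.3, -0.3]
grip_width: 0.0841
grasp_force: 0.0
```

```bash
cat >> h.py <<'E'
def handle(s,p):
    """handle angle from its pin cap (grey inside the orange, lowest in picture)"""
    m,st,c=blob(p,(3,140,50),(15,255,255),(150,170,370,384))
    return m,st,c
E
python3 - <<'E'
from h import *
s,p=look("f0");v=s["position"][:2]-C
print(s["time"],s["position"],s["grip_width"],np.hypot(*v),np.arctan2(v[1],v[0]))
m,st,c=handle(s,p);print(st,c)
cv2.imwrite("pics/f0.png",p[:,:,::-1])
E
```

```text
5.1167 [0.47710452 0.06189757 0.13480066] 0.08410233295480392 0.12025334141428688 2.5233678396060055
[  150   205   155   172 13046] [235.18841024 305.47340181]
```

View pics/f0.png

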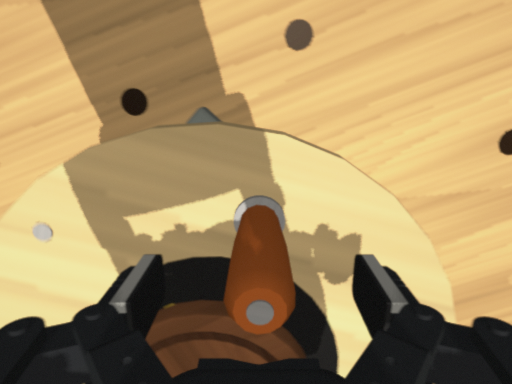

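After release, the handle's grey cap is at (259,312), midway between the open fingers. It is clear of both.

```bash
cat >> h.py <<'E'
import json,os
from scipy.optimize import least_squares
T0=5.1167
def cap(s,p):
    h=cv2.cvtColor(p,cv2.COLOR_RGB2HSV);m=cv2.inRange(h,(0,0,60),(180,70,220))
    n,l,st,c=cv2.connectedComponentsWithStats(m)
    g=[(abs(st[i,2]-27)+abs(st[i,3]-27)+.2*np.hypot(*(c[i]-[257,316])),i) for i in range(1,n) if 250<st[i,4]<1200 and 180<c[i][0]<335 and 245<c[i][1]<378]
    i=min(g)[1];P=plane("wrist",[c[i]],.156,s)[0][:2];v=P-C
    return P,np.hypot(*v),np.arctan2(v[1],v[0]),st[i]
def model(x,t):
    tau=x[2]/.002;d=t-T0;return x[0]+(x[1]+.15)*tau*(1-np.exp(-d/tau))-.15*d,(x[1]+.15)*np.exp(-d/tau)-.15
def track(name,cmd,n=8,pic=None):
    s,p=pic or look(name);P,r,th,st=cap(s,p)
    f="meas.json";M=json.load(open(f)) if os.path.exists(f) else []
    ref=M[-1][1]+1.1*(s["time"]-M[-1][0]) if M else 2.52
    th+=2*np.pi*np.round((ref-th)/2/np.pi);M.append([float(s["time"]),float(th)]);json.dump(M,open(f,"w"))
    A=np.array(M)
    x=least_squares(lambda x:np.r_[(model(x,A[:,0])[0]-A[:,1])/.008,(x[1]-1.27)/.03,(x[2]-.025)/.008],[2.52,1.27,.022],bounds=([0,.5,.012],[6,2,.045])).x
    off=P-s["position"][:2]
    print("t",round(s["time"],3),"off mm",(off*1e3).round(1),"r",round(r,4),"th",round(th,4),"x",x.round(4),"res",(model(x,A[:,0])[0]-A[:,1]).round(3)[-6:],st.tolist(),"force",np.abs(s["wrist_force"]).max().round(1))
    t=arm.read_state()["time"]+np.arange(1,n+1)/12;q,w=model(x,t);print("w",w[[0,-1]].round(3))
    rows(np.array(cmd),q+.007*w,85)
E
python3 - <<'E'
from h import *
track("f0",[.4774,.0618],8,pickle.load(open("pics/f0.pkl","rb")))
E
```

```text
t 5.117 off mm [-0.   0.5] r 0.1205 th 2.5202 x [2.5202 1.27   0.025 ] res [0.] [247, 300, 27, 25, 517] force 0.3
w [1.255 1.191]
[[-0.0107, -0.018, 0, 0, 0, 0, 85], [-0.0047, -0.0116, 0, 0, 0, 0, 85], [-0.0036, -0.0119, 0, 0, 0, 0, 85], [-0.0022, -0.012, 0, 0, 0, 0, 85], [-0.001, -0.0122, 0, 0, 0, 0, 85], [0.0002, -0.0121, 0, 0, 0, 0, 85], [0.0014, -0.012, 0, 0, 0, 0, 85], [0.0026, -0.0116, 0, 0, 0, 0, 85]] cmd [0.4594, -0.0396]
```

Request:
play_rows --steps '[[[-0.0107, -0.018, 0, 0, 0, 0, 85], [-0.0047, -0.0116, 0, 0, 0, 0, 85], [-0.0036, -0.0119, 0, 0, 0, 0, 85], [-0.0022, -0.012, 0, 0, 0, 0, 85], [-0.001, -0.0122, 0, 0, 0, 0, 85], [0.0002, -0.0121, 0, 0, 0, 0, 85], [0.0014, -0.012, 0, 0, 0, 0, 85], [0.0026, -0.0116, 0, 0, 0, 0, 85]]]'

```text
time: 5.83
position: [0.46, -0.0402, 0.135]
eef_rot: [[-0.936, 0.352, 0.0], [0.352, 0.936, 0.0], [-0.0, 0.0, -1.0]]
wrist_force: [-0.5, -0.3, -0.1]
grip_width: 0.0849
grasp_force: 0.0
```

```bash
python3 -c "
from h import *
track('f1',[.4594,-.0396])"
```

```text
t 5.833 off mm [-1.6  2.2] r 0.1205 th 3.3946 x [2.5196 1.2632 0.0242] res [-0.001  0.001] [250, 295, 27, 24, 521] force 0.5
w [1.167 1.105]
[[0.0061, -0.017, 0, 0, 0, 0, 85], [0.0052, -0.0103, 0, 0, 0, 0, 85], [0.0061, -0.0098, 0, 0, 0, 0, 85], [0.007, -0.009, 0, 0, 0, 0, 85], [0.0078, -0.0083, 0, 0, 0, 0, 85], [0.0085, -0.0074, 0, 0, 0, 0, 85], [0.009, -0.0066, 0, 0, 0, 0, 85], [0.0095, -0.0057, 0, 0, 0, 0, 85]] cmd [0.5186, -0.1137]
```

Tracking is within about 3 mm.

Request:
play_rows --steps '[[[0.0061, -0.017, 0, 0, 0, 0, 85], [0.0052, -0.0103, 0, 0, 0, 0, 85], [0.0061, -0.0098, 0, 0, 0, 0, 85], [0.007, -0.009, 0, 0, 0, 0, 85], [0.0078, -0.0083, 0, 0, 0, 0, 85], [0.0085, -0.0074, 0, 0, 0, 0, 85], [0.009, -0.0066, 0, 0, 0, 0, 85], [0.0095, -0.0057, 0, 0, 0, 0, 85]]]'

```text
time: 6.55
position: [0.5199, -0.1142, 0.1349]
eef_rot: [[-0.936, 0.352, -0.0], [0.352, 0.936, 0.0], [0.0, 0.0, -1.0]]
wrist_force: [-0.3, -0.4, 0.5]
grip_width: 0.0852
grasp_force: 0.0
```

```bash
python3 -c "
from h import *
track('f2',[.5186,-.1137])"
```

```text
t 6.55 off mm [-0.3 -0.2] r 0.1202 th 4.232 x [2.518  1.265  0.0278] res [-0.002  0.004 -0.002] [245, 300, 27, 24, 512] force 0.5
w [1.114 1.062]
[[0.0182, -0.0078, 0, 0, 0, 0, 85], [0.0106, -0.0031, 0, 0, 0, 0, 85], [0.0109, -0.002, 0, 0, 0, 0, 85], [0.0109, -0.0011, 0, 0, 0, 0, 85], [0.0108, 0.0, 0, 0, 0, 0, 85], [0.0108, 0.0009, 0, 0, 0, 0, 85], [0.0105, 0.0019, 0, 0, 0, 0, 85], [0.0103, 0.0028, 0, 0, 0, 0, 85]] cmd [0.6116, -0.1221]
```

Request:
play_rows --steps '[[[0.0182, -0.0078, 0, 0, 0, 0, 85], [0.0106, -0.0031, 0, 0, 0, 0, 85], [0.0109, -0.002, 0, 0, 0, 0, 85], [0.0109, -0.0011, 0, 0, 0, 0, 85], [0.0108, 0, 0, 0, 0, 0, 85], [0.0108, 0.0009, 0, 0, 0, 0, 85], [0.0105, 0.0019, 0, 0, 0, 0, 85], [0.0103, 0.0028, 0, 0, 0, 0, 85]]]'

```text
time: 7.27
position: [0.6126, -0.1218, 0.1347]
eef_rot: [[-0.936, 0.352, -0.0], [0.352, 0.936, 0.0], [0.001, 0.0, -1.0]]
wrist_force: [-1.1, -0.0, 0.2]
grip_width: 0.0851
grasp_force: 0.0
```

```bash
python3 -c "
from h import *
track('f3',[.6116,-.1221])"
```

```text
t 7.267 off mm [0.5 0.5] r 0.1197 th 5.0356 x [2.5167 1.2606 0.0321] res [-0.004  0.003  0.004 -0.003] [247, 302, 27, 24, 517] force 1.1
w [1.073 1.03 ]
[[0.018, 0.0074, 0, 0, 0, 0, 85], [0.0093, 0.0052, 0, 0, 0, 0, 85], [0.0087, 0.0061, 0, 0, 0, 0, 85], [0.0081, 0.0067, 0, 0, 0, 0, 85], [0.0075, 0.0074, 0, 0, 0, 0, 85], [0.0068, 0.008, 0, 0, 0, 0, 85], [0.006, 0.0085, 0, 0, 0, 0, 85], [0.0052, 0.0089, 0, 0, 0, 0, 85]] cmd [0.6812, -0.0639]
```

Request:
play_rows --steps '[[[0.018, 0.0074, 0, 0, 0, 0, 85], [0.0093, 0.0052, 0, 0, 0, 0, 85], [0.0087, 0.0061, 0, 0, 0, 0, 85], [0.0081, 0.0067, 0, 0, 0, 0, 85], [0.0075, 0.0074, 0, 0, 0, 0, 85], [0.0068, 0.008, 0, 0, 0, 0, 85], [0.006, 0.0085, 0, 0, 0, 0, 85], [0.0052, 0.0089, 0, 0, 0, 0, 85]]]'

```text
time: 7.98
position: [0.6821, -0.0628, 0.1349]
eef_rot: [[-0.936, 0.352, -0.0], [0.352, 0.936, 0.0], [0.0, 0.0, -1.0]]
wrist_force: [0.5, 0.6, 0.0]
grip_width: 0.085
grasp_force: 0.0
```

```bash
python3 -c "
from h import *
track('f4',[.6812,-.0639])"
```

```text
t 7.983 off mm [-1.   0.2] r 0.1194 th 5.8058 x [2.5167 1.2555 0.0349] res [-0.004  0.001  0.004  0.002 -0.003] [245, 298, 27, 25, 517] force 0.6
w [1.034 0.995]
[[0.0072, 0.0166, 0, 0, 0, 0, 85], [0.003, 0.0099, 0, 0, 0, 0, 85], [0.0021, 0.01, 0, 0, 0, 0, 85], [0.0012, 0.0101, 0, 0, 0, 0, 85], [0.0004, 0.0102, 0, 0, 0, 0, 85], [-0.0005, 0.01, 0, 0, 0, 0, 85], [-0.0013, 0.01, 0, 0, 0, 0, 85], [-0.0021, 0.0097, 0, 0, 0, 0, 85]] cmd [0.6912, 0.0226]
```

Request:
play_rows --steps '[[[0.0072, 0.0166, 0, 0, 0, 0, 85], [0.003, 0.0099, 0, 0, 0, 0, 85], [0.0021, 0.01, 0, 0, 0, 0, 85], [0.0012, 0.0101, 0, 0, 0, 0, 85], [0.0004, 0.0102, 0, 0, 0, 0, 85], [-0.0005, 0.01, 0, 0, 0, 0, 85], [-0.0013, 0.01, 0, 0, 0, 0, 85], [-0.0021, 0.0097, 0, 0, 0, 0, 85]]]'

```text
time: 8.7
position: [0.6914, 0.0237, 0.135]
eef_rot: [[-0.936, 0.352, -0.0], [0.352, 0.936, 0.0], [0.0, -0.0, -1.0]]
wrist_force: [-0.0, -0.1, 0.2]
grip_width: 0.0847
grasp_force: 0.0
```

```bash
python3 -c "
from h import *
track('f5',[.6912,.0226])"
```

```text
t 8.7 off mm [-0.8 -0.9] r 0.1195 th 6.542 x [2.5171 1.2523 0.0363] res [-0.003  0.     0.003  0.002 -0.    -0.002] [242, 299, 27, 25, 518] force 0.2
w [0.993 0.957]
[[-0.0054, 0.0159, 0, 0, 0, 0, 85], [-0.0042, 0.009, 0, 0, 0, 0, 85], [-0.0049, 0.0085, 0, 0, 0, 0, 85], [-0.0055, 0.0081, 0, 0, 0, 0, 85], [-0.0062, 0.0076, 0, 0, 0, 0, 85], [-0.0067, 0.007, 0, 0, 0, 0, 85], [-0.0072, 0.0064, 0, 0, 0, 0, 85], [-0.0076, 0.0057, 0, 0, 0, 0, 85]] cmd [0.6435, 0.0908]
```

Request:
play_rows --steps '[[[-0.0054, 0.0159, 0, 0, 0, 0, 85], [-0.0042, 0.009, 0, 0, 0, 0, 85], [-0.0049, 0.0085, 0, 0, 0, 0, 85], [-0.0055, 0.0081, 0, 0, 0, 0, 85], [-0.0062, 0.0076, 0, 0, 0, 0, 85], [-0.0067, 0.007, 0, 0, 0, 0, 85], [-0.0072, 0.0064, 0, 0, 0, 0, 85], [-0.0076, 0.0057, 0, 0, 0, 0, 85]]]'

```text
time: 9.42
position: [0.6432, 0.0916, 0.135]
eef_rot: [[-0.936, 0.352, -0.0], [0.352, 0.936, -0.0], [-0.0, -0.0, -1.0]]
wrist_force: [0.5, -0.0, -0.1]
grip_width: 0.0851
grasp_force: 0.0
```

```bash
python3 -c "
from h import *
track('f6',[.6435,.0908],16)"
```

```text
t 9.417 off mm [ 0.5 -1.2] r 0.1198 th 7.2442 x [2.5174 1.2514 0.0366] res [ 0.     0.002  0.002  0.    -0.001 -0.001] [243, 303, 27, 24, 512] force 0.5
w [0.95  0.878]
[[-0.0133, 0.008, 0, 0, 0, 0, 85], [-0.0086, 0.004, 0, 0, 0, 0, 85], [-0.0088, 0.0033, 0, 0, 0, 0, 85], [-0.009, 0.0026, 0, 0, 0, 0, 85], [-0.0092, 0.0019, 0, 0, 0, 0, 85], [-0.0092, 0.0012, 0, 0, 0, 0, 85], [-0.0092, 0.0004, 0, 0, 0, 0, 85], [-0.0092, -0.0003, 0, 0, 0, 0, 85], [-0.009, -0.0009, 0, 0, 0, 0, 85], [-0.009, -0.0017, 0, 0, 0, 0, 85], [-0.0087, -0.0023, 0, 0, 0, 0, 85], [-0.0085, -0.0029, 0, 0, 0, 0, 85], [-0.0082, -0.0035, 0, 0, 0, 0, 85], [-0.0079, -0.0041, 0, 0, 0, 0, 85], [-0.0075, -0.0047, 0, 0, 0, 0, 85], [-0.0071, -0.0051, 0, 0, 0, 0, 85]] cmd [0.5011, 0.0867]
```

Request:
play_rows --steps '[[[-0.0133, 0.008, 0, 0, 0, 0, 85], [-0.0086, 0.004, 0, 0, 0, 0, 85], [-0.0088, 0.0033, 0, 0, 0, 0, 85], [-0.009, 0.0026, 0, 0, 0, 0, 85], [-0.0092, 0.0019, 0, 0, 0, 0, 85], [-0.0092, 0.0012, 0, 0, 0, 0, 85], [-0.0092, 0.0004, 0, 0, 0, 0, 85], [-0.0092, -0.0003, 0, 0, 0, 0, 85]]]'

```text
time: 10.13
position: [0.5668, 0.1121, 0.135]
eef_rot: [[-0.936, 0.352, 0.0], [0.352, 0.936, -0.0], [-0.0, -0.0, -1.0]]
wrist_force: [-0.7, -0.9, -0.3]
grip_width: 0.085
grasp_force: 0.0
```

Request:
play_rows --steps '[[[-0.009, -0.0009, 0, 0, 0, 0, 85], [-0.009, -0.0017, 0, 0, 0, 0, 85], [-0.0087, -0.0023, 0, 0, 0, 0, 85], [-0.0085, -0.0029, 0, 0, 0, 0, 85], [-0.0082, -0.0035, 0, 0, 0, 0, 85], [-0.0079, -0.0041, 0, 0, 0, 0, 85], [-0.0075, -0.0047, 0, 0, 0, 0, 85], [-0.0071, -0.0051, 0, 0, 0, 0, 85]]]'

```text
time: 10.8
position: [0.5008, 0.0864, 0.135]
eef_rot: [[-0.936, 0.352, 0.0], [0.352, 0.936, -0.0], [-0.0, -0.0, -1.0]]
wrist_force: [-0.3, -0.5, -0.2]
grip_width: 0.0847
grasp_force: 0.0
```

```bash
python3 -c "
from h import *
track('f7',[.5011,.0867],24)"
```

```text
t 10.8 off mm [1.3 1.7] r 0.1205 th 8.5046 x [2.5165 1.2535 0.0361] res [ 0.003  0.003  0.001 -0.002 -0.003  0.001] [251, 302, 27, 24, 512] force 0.5
w [0.867 0.764]
[[-0.0099, -0.0087, 0, 0, 0, 0, 85], [-0.0059, -0.0063, 0, 0, 0, 0, 85], [-0.0055, -0.0066, 0, 0, 0, 0, 85], [-0.005, -0.0069, 0, 0, 0, 0, 85], [-0.0044, -0.0073, 0, 0, 0, 0, 85], [-0.0038, -0.0075, 0, 0, 0, 0, 85], [-0.0034, -0.0077, 0, 0, 0, 0, 85], [-0.0027, -0.0079, 0, 0, 0, 0, 85], [-0.0022, -0.0081, 0, 0, 0, 0, 85], [-0.0016, -0.0081, 0, 0, 0, 0, 85], [-0.0011, -0.0081, 0, 0, 0, 0, 85], [-0.0005, -0.0082, 0, 0, 0, 0, 85], [0.0001, -0.0081, 0, 0, 0, 0, 85], [0.0006, -0.0081, 0, 0, 0, 0, 85], [0.0012, -0.008, 0, 0, 0, 0, 85], [0.0016, -0.0078, 0, 0, 0, 0, 85], [0.0022, -0.0076, 0, 0, 0, 0, 85], [0.0027, -0.0075, 0, 0, 0, 0, 85], [0.0031, -0.0072, 0, 0, 0, 0, 85], [0.0036, -0.007, 0, 0, 0, 0, 85], [0.0039, -0.0067, 0, 0, 0, 0, 85], [0.0044, -0.0063, 0, 0, 0, 0, 85], [0.0048, -0.0061, 0, 0, 0, 0, 85], [0.0051, -0.0057, 0, 0, 0, 0, 85]] cmd [0.4884, -0.0908]
```

Request:
play_rows --steps '[[[-0.0099, -0.0087, 0, 0, 0, 0, 85], [-0.0059, -0.0063, 0, 0, 0, 0, 85], [-0.0055, -0.0066, 0, 0, 0, 0, 85], [-0.005, -0.0069, 0, 0, 0, 0, 85], [-0.0044, -0.0073, 0, 0, 0, 0, 85], [-0.0038, -0.0075, 0, 0, 0, 0, 85], [-0.0034, -0.0077, 0, 0, 0, 0, 85], [-0.0027, -0.0079, 0, 0, 0, 0, 85]]]'

```text
time: 11.52
position: [0.4607, 0.0271, 0.135]
eef_rot: [[-0.936, 0.352, 0.0], [0.352, 0.936, -0.0], [-0.0, -0.0, -1.0]]
wrist_force: [-0.6, 0.7, -0.4]
grip_width: 0.0847
grasp_force: 0.0
```

Request:
play_rows --steps '[[[-0.0022, -0.0081, 0, 0, 0, 0, 85], [-0.0016, -0.0081, 0, 0, 0, 0, 85], [-0.0011, -0.0081, 0, 0, 0, 0, 85], [-0.0005, -0.0082, 0, 0, 0, 0, 85], [0.0001, -0.0081, 0, 0, 0, 0, 85], [0.0006, -0.0081, 0, 0, 0, 0, 85], [0.0012, -0.008, 0, 0, 0, 0, 85], [0.0016, -0.0078, 0, 0, 0, 0, 85]]]'

```text
time: 12.18
position: [0.4592, -0.0374, 0.135]
eef_rot: [[-0.936, 0.352, 0.0], [0.352, 0.936, -0.0], [-0.0, 0.0, -1.0]]
wrist_force: [-0.9, 0.4, -0.6]
grip_width: 0.0851
grasp_force: 0.0
```

Request:
play_rows --steps '[[[0.0022, -0.0076, 0, 0, 0, 0, 85], [0.0027, -0.0075, 0, 0, 0, 0, 85], [0.0031, -0.0072, 0, 0, 0, 0, 85], [0.0036, -0.007, 0, 0, 0, 0, 85], [0.0039, -0.0067, 0, 0, 0, 0, 85], [0.0044, -0.0063, 0, 0, 0, 0, 85], [0.0048, -0.0061, 0, 0, 0, 0, 85], [0.0051, -0.0057, 0, 0, 0, 0, 85]]]'

```text
time: 12.85
position: [0.4894, -0.0913, 0.135]
eef_rot: [[-0.936, 0.352, 0.0], [0.352, 0.936, 0.0], [-0.0, 0.0, -1.0]]
wrist_force: [0.1, 0.8, -0.2]
grip_width: 0.0851
grasp_force: 0.0
```

```bash
python3 -c "
from h import *
track('f8',[.4884,-.0908],32)"
```

```text
t 12.85 off mm [-2.9  2.1] r 0.1203 th 10.1671 x [2.5148 1.2566 0.0354] res [ 0.005  0.002 -0.001 -0.004 -0.003  0.003] [248, 292, 27, 25, 527] force 0.8
w [0.752 0.63 ]
[[0.0076, -0.0072, 0, 0, 0, 0, 85], [0.0058, -0.0048, 0, 0, 0, 0, 85], [0.006, -0.0044, 0, 0, 0, 0, 85], [0.0063, -0.0039, 0, 0, 0, 0, 85], [0.0064, -0.0036, 0, 0, 0, 0, 85], [0.0067, -0.0031, 0, 0, 0, 0, 85], [0.0067, -0.0027, 0, 0, 0, 0, 85], [0.0069, -0.0023, 0, 0, 0, 0, 85], [0.007, -0.0018, 0, 0, 0, 0, 85], [0.007, -0.0015, 0, 0, 0, 0, 85], [0.0071, -0.001, 0, 0, 0, 0, 85], [0.007, -0.0005, 0, 0, 0, 0, 85], [0.0071, -0.0002, 0, 0, 0, 0, 85], [0.007, 0.0003, 0, 0, 0, 0, 85], [0.0069, 0.0006, 0, 0, 0, 0, 85], [0.0068, 0.0011, 0, 0, 0, 0, 85], [0.0068, 0.0014, 0, 0, 0, 0, 85], [0.0066, 0.0018, 0, 0, 0, 0, 85], [0.0064, 0.0022, 0, 0, 0, 0, 85], [0.0063, 0.0025, 0, 0, 0, 0, 85], [0.0061, 0.0028, 0, 0, 0, 0, 85], [0.0059, 0.0032, 0, 0, 0, 0, 85], [0.0057, 0.0035, 0, 0, 0, 0, 85], [0.0054, 0.0037, 0, 0, 0, 0, 85], [0.0052, 0.004, 0, 0, 0, 0, 85], [0.005, 0.0043, 0, 0, 0, 0, 85], [0.0046, 0.0045, 0, 0, 0, 0, 85], [0.0044, 0.0048, 0, 0, 0, 0, 85], [0.0042, 0.0049, 0, 0, 0, 0, 85], [0.0038, 0.0051, 0, 0, 0, 0, 85], [0.0035, 0.0053, 0, 0, 0, 0, 85], [0.0032, 0.0054, 0, 0, 0, 0, 85]] cmd [0.6798, -0.0664]
```

Request:
play_rows --steps '[[[0.0076, -0.0072, 0, 0, 0, 0, 85], [0.0058, -0.0048, 0, 0, 0, 0, 85], [0.006, -0.0044, 0, 0, 0, 0, 85], [0.0063, -0.0039, 0, 0, 0, 0, 85], [0.0064, -0.0036, 0, 0, 0, 0, 85], [0.0067, -0.0031, 0, 0, 0, 0, 85], [0.0067, -0.0027, 0, 0, 0, 0, 85], [0.0069, -0.0023, 0, 0, 0, 0, 85]]]'

```text
time: 13.57
position: [0.5419, -0.1229, 0.135]
eef_rot: [[-0.936, 0.352, -0.0], [0.352, 0.936, 0.0], [0.0, 0.0, -1.0]]
wrist_force: [-0.4, -0.5, 0.1]
grip_width: 0.0849
grasp_force: 0.0
```

Request:
play_rows --steps '[[[0.007, -0.0018, 0, 0, 0, 0, 85], [0.007, -0.0015, 0, 0, 0, 0, 85], [0.0071, -0.001, 0, 0, 0, 0, 85], [0.007, -0.0005, 0, 0, 0, 0, 85], [0.0071, -0.0002, 0, 0, 0, 0, 85], [0.007, 0.0003, 0, 0, 0, 0, 85], [0.0069, 0.0006, 0, 0, 0, 0, 85], [0.0068, 0.0011, 0, 0, 0, 0, 85]]]'

```text
time: 14.23
position: [0.5979, -0.1255, 0.135]
eef_rot: [[-0.936, 0.352, -0.0], [0.352, 0.936, -0.0], [0.0, -0.0, -1.0]]
wrist_force: [-0.3, -0.4, 0.2]
grip_width: 0.0849
grasp_force: 0.0
```

Request:
play_rows --steps '[[[0.0068, 0.0014, 0, 0, 0, 0, 85], [0.0066, 0.0018, 0, 0, 0, 0, 85], [0.0064, 0.0022, 0, 0, 0, 0, 85], [0.0063, 0.0025, 0, 0, 0, 0, 85], [0.0061, 0.0028, 0, 0, 0, 0, 85], [0.0059, 0.0032, 0, 0, 0, 0, 85], [0.0057, 0.0035, 0, 0, 0, 0, 85], [0.0054, 0.0037, 0, 0, 0, 0, 85]]]'

```text
time: 14.9
position: [0.6469, -0.1041, 0.135]
eef_rot: [[-0.936, 0.352, -0.0], [0.352, 0.936, 0.0], [0.0, 0.0, -1.0]]
wrist_force: [1.3, -0.2, 0.4]
grip_width: 0.0847
grasp_force: 0.0
```

```bash
cat >>h.py <<'E'
def stop(name,cmd):
    track(name,cmd,8)
    A=np.array(json.load(open("meas.json")))
    x=least_squares(lambda x:np.r_[(model(x,A[:,0])[0]-A[:,1])/.008,(x[1]-1.27)/.03,(x[2]-.025)/.008],[2.52,1.27,.022]).x
    t=arm.read_state()["time"]+np.arange(1,9)/12;q,w=model(x,t)
    q=q+.007*w;d=w[-1]/12;q2=q[-1]+np.cumsum(d*np.r_[1,1,1,1,np.linspace(1,0,10)[1:],0,0,0])
    print("STOP");rows(rows(rows(np.array(cmd),q,10),q2[:8],10),q2[8:],10)
E
python3 -c "
from h import *
stop('f9',[.6465,-.1038])"
```

```text
t 14.9 off mm [-1.7 -0.5] r 0.1195 th 11.6221 x [2.5148 1.2566 0.0354] res [ 0.002 -0.001 -0.004 -0.003  0.002  0.   ] [243, 297, 27, 24, 514] force 1.3
w [0.654 0.628]
[[0.0076, 0.0057, 0, 0, 0, 0, 85], [0.0048, 0.0044, 0, 0, 0, 0, 85], [0.0045, 0.0046, 0, 0, 0, 0, 85], [0.0042, 0.0049, 0, 0, 0, 0, 85], [0.004, 0.005, 0, 0, 0, 0, 85], [0.0036, 0.0053, 0, 0, 0, 0, 85], [0.0034, 0.0053, 0, 0, 0, 0, 85], [0.003, 0.0055, 0, 0, 0, 0, 85]] cmd [0.6816, -0.0631]
STOP
[[0.0076, 0.0057, 0, 0, 0, 0, 10], [0.0048, 0.0044, 0, 0, 0, 0, 10], [0.0045, 0.0046, 0, 0, 0, 0, 10], [0.0042, 0.0049, 0, 0, 0, 0, 10], [0.004, 0.005, 0, 0, 0, 0, 10], [0.0036, 0.0053, 0, 0, 0, 0, 10], [0.0034, 0.0053, 0, 0, 0, 0, 10], [0.003, 0.0055, 0, 0, 0, 0, 10]] cmd [0.6816, -0.0631]
[[0.0028, 0.0057, 0, 0, 0, 0, 10], [0.0024, 0.0058, 0, 0, 0, 0, 10], [0.0021, 0.0059, 0, 0, 0, 0, 10], [0.0019, 0.006, 0, 0, 0, 0, 10], [0.0013, 0.0054, 0, 0, 0, 0, 10], [0.001, 0.0048, 0, 0, 0, 0, 10], [0.0007, 0.0041, 0, 0, 0, 0, 10], [0.0005, 0.0035, 0, 0, 0, 0, 10]] cmd [0.6943, -0.0219]
[[0.0003, 0.0027, 0, 0, 0, 0, 10], [0.0001, 0.0021, 0, 0, 0, 0, 10], [0.0001, 0.0014, 0, 0, 0, 0, 10], [0.0001, 0.0007, 0, 0, 0, 0, 10], [-0.0, 0.0, 0, 0, 0, 0, 10], [-0.0, 0.0, 0, 0, 0, 0, 10], [-0.0, 0.0, 0, 0, 0, 0, 10], [-0.0, 0.0, 0, 0, 0, 0, 10]] cmd [0.6949, -0.015]
```

Request:
play_rows --steps '[[[0.0076, 0.0057, 0, 0, 0, 0, 85], [0.0048, 0.0044, 0, 0, 0, 0, 10], [0.0045, 0.0046, 0, 0, 0, 0, 10], [0.0042, 0.0049, 0, 0, 0, 0, 10], [0.004, 0.005, 0, 0, 0, 0, 10], [0.0036, 0.0053, 0, 0, 0, 0, 10], [0.0034, 0.0053, 0, 0, 0, 0, 10], [0.003, 0.0055, 0, 0, 0, 0, 10]]]'

```text
time: 15.62
position: [0.6818, -0.0632, 0.1352]
eef_rot: [[-0.936, 0.352, 0.0], [0.352, 0.936, -0.0], [-0.0, 0.0, -1.0]]
wrist_force: [-1.1, -1.2, 0.3]
grip_width: 0.0268
grasp_force: 58.9
```

Request:
play_rows --steps '[[[0.0028, 0.0057, 0, 0, 0, 0, 10], [0.0024, 0.0058, 0, 0, 0, 0, 10], [0.0021, 0.0059, 0, 0, 0, 0, 10], [0.0019, 0.006, 0, 0, 0, 0, 10], [0.0013, 0.0054, 0, 0, 0, 0, 10], [0.001, 0.0048, 0, 0, 0, 0, 10], [0.0007, 0.0041, 0, 0, 0, 0, 10], [0.0005, 0.0035, 0, 0, 0, 0, 10]]]'

```text
time: 16.28
position: [0.6945, -0.0222, 0.1352]
eef_rot: [[-0.936, 0.352, 0.001], [0.352, 0.936, -0.0], [-0.001, 0.0, -1.0]]
wrist_force: [1.1, -0.0, 0.7]
grip_width: 0.0268
grasp_force: 59.0
```

Request:
play_rows --steps '[[[0.0003, 0.0027, 0, 0, 0, 0, 10], [0.0001, 0.0021, 0, 0, 0, 0, 10], [0.0001, 0.0014, 0, 0, 0, 0, 10], [0.0001, 0.0007, 0, 0, 0, 0, 10], [0, 0, 0, 0, 0, 0, 10], [0, 0, 0, 0, 0, 0, 10], [0, 0, 0, 0, 0, 0, 10], [0, 0, 0, 0, 0, 0, 10]]]'

```text
time: 16.95
position: [0.695, -0.016, 0.1352]
eef_rot: [[-0.936, 0.352, 0.001], [0.352, 0.936, -0.0], [-0.001, 0.0, -1.0]]
wrist_force: [4.2, -0.3, 1.5]
grip_width: 0.0267
grasp_force: 59.0
```

Request:
play_rows --steps '[[[0, 0, 0, 0, 0, 0, 10], [0, 0, 0, 0, 0, 0, 10], [0, 0, 0, 0, 0, 0, 10], [0, 0, 0, 0, 0, 0, 10], [0, 0, 0, 0, 0, 0, 10], [0, 0, 0, 0, 0, 0, 10], [0, 0, 0, 0, 0, 0, 10], [0, 0, 0, 0, 0, 0, 10]]]'

```text
time: 17.62
position: [0.695, -0.0158, 0.1352]
eef_rot: [[-0.936, 0.352, 0.001], [0.352, 0.936, -0.0], [-0.001, 0.0, -1.0]]
wrist_force: [5.2, -0.2, 2.3]
grip_width: 0.0268
grasp_force: 59.0
```

Request:
play_rows --steps '[[[0, 0, 0, 0, 0, 0, 85], [0, 0, 0, 0, 0, 0, 85], [0, 0, 0, 0, 0, 0, 85], [0, 0, 0, 0, 0, 0, 85], [0, 0, 0, 0, 0, 0, 85], [0, 0, 0, 0, 0, 0, 85], [0, 0, 0, 0, 0, 0, 85], [0, 0, 0, 0, 0, 0, 85]]]'

```text
time: 18.28
position: [0.6947, -0.0158, 0.135]
eef_rot: [[-0.936, 0.352, -0.0], [0.352, 0.936, -0.0], [0.0, -0.0, -1.0]]
wrist_force: [0.5, 1.4, 0.8]
grip_width: 0.0849
grasp_force: 0.0
```

```bash
python3 -c "
from h import *
for i in range(10):
    s,p=look('g');
    if i%3==0:
        P,r,th,st=cap(s,p);print(s['time'],P.round(4),round(th,4),s['grip_width'],s['wrist_force'].round(1))
"
```

```text
18.2833 [ 0.6943 -0.0159] -0.0679 0.08494772817155635 [0.5 1.4 0.8]
18.4333 [ 0.6942 -0.0159] -0.0675 0.08529714072751997 [0.7 0.6 0.7]
18.5833 [ 0.6942 -0.0159] -0.0676 0.08517587389574707 [-1.1  0.1 -0.9]
18.7333 [ 0.6942 -0.0159] -0.0677 0.08523874003088906 [0.9 0.  0.2]
```

Platter is at a stand. Lift clear.

Request:
play_rows --steps '[[[0, 0, 0.01, 0, 0, 0, 85], [0, 0, 0.02, 0, 0, 0, 85], [0, 0, 0.03, 0, 0, 0, 85], [0, 0, 0.03, 0, 0, 0, 85], [0, 0, 0.03, 0, 0, 0, 85], [0, 0, 0.03, 0, 0, 0, 85], [0, 0, 0.02, 0, 0, 0, 85], [0, 0, 0.01, 0, 0, 0, 85]]]'

```text
time: 19.45
position: [0.6959, -0.0159, 0.3206]
eef_rot: [[-0.936, 0.352, 0.007], [0.352, 0.936, -0.001], [-0.007, 0.001, -1.0]]
wrist_force: [0.6, -0.8, 1.1]
grip_width: 0.085
grasp_force: 0.0
```

Request:
play_rows --steps '[[[0, 0, 0, 0, 0, 0, 85], [0, 0, 0, 0, 0, 0, 85], [0, 0, 0, 0, 0, 0, 85], [0, 0, 0, 0, 0, 0, 85], [0, 0, 0, 0, 0, 0, 85], [0, 0, 0, 0, 0, 0, 85]]]'

```text
time: 19.95
position: [0.6944, -0.0156, 0.3136]
eef_rot: [[-0.936, 0.352, -0.002], [0.352, 0.936, 0.0], [0.002, -0.0, -1.0]]
wrist_force: [-0.2, -0.6, -0.1]
grip_width: 0.085
grasp_force: 0.0
```

```bash
python3 - <<'E'
from h import *
s=arm.read_state();print(s["time"],s["position"],np.abs(s["qd"]).max())
for i in range(2):
    p,_=arm.read_camera("scene");m,st,c=blob(p,(100,120,60),(125,255,255),(205,180,300,225));print(st,c)
    for _ in range(6): arm.read_camera("wrist")
cv2.imwrite("pics/end.png",p[:,:,::-1])
E
```

```text
19.95 [ 0.69436721 -0.01564774  0.31360053] 0.008548932716078003
[223 193  16   8  56] [230.51785714 196.17857143]
[223 193  16   8  55] [230.47272727 196.2       ]
```

View pics/end.png

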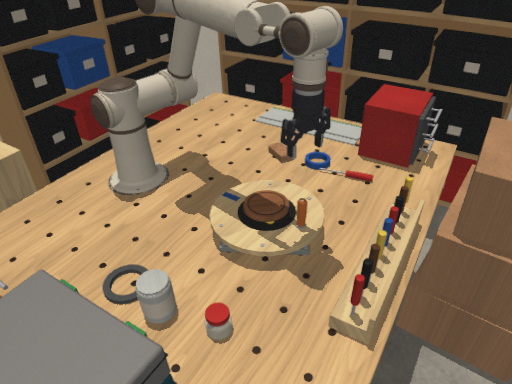

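The hand is well above the turntable and the handle stands at (302,210). The tape at (230,196) is not moving, the board is still centred, and the other things have not moved.

```bash
python3 -c "
from plant import arm
print(arm.hand_in())"
```

```text
the job is handed in; nothing more can be done
None
```

The job is done and handed in: I spun the turntable at about 1.26 rad/s, followed the coasting handle for about 9.8 s within roughly 8 mm without contact, then stopped it, released it and lifted the hand clear, 20 s in all; by the coast-down it runs freely.

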